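# Nest the ink cups, then lift the clamp rail with its cam lever and hold it

## Task

The sheet on the drawing board is finished: clear the two empty ink cups off it by nesting them into the largest cup on the desk beside the board, the middle one in the largest and the smallest in the middle one. Then swing up the cam lever at the end of the board's clamp rail to the point where it lifts the rail highest, and hold it there so that the sheet can be drawn out; it springs shut when let go, so finish while still holding the lever at that point. Leave the other things on the desk undisturbed.

Things in the scene. Friction and masses are not known exactly. Their poses are not given: they have to be found in the camera images.
- board: Fixed drawing board, 260 mm deep (x), 320 wide (y), 18 thick. Origin: centre of its underside, on the desk; x points away from the robot to the edge with the clamp rail, y left, z up. Its sheet's upper face is 19.2 mm above the desk. The rail runs along y, its front face 66 mm behind the board's centre; four guide posts at its ends reach 64 mm above the desk, the front ones 61 mm behind the centre.
- cam_axis (a point): Point on the axis of the rail's eccentric shaft, level with the middle of the lever's grip: 92 mm behind the board's centre, 44 mm off its right-hand (-y) edge, 31 mm above the desk. Axes as the board's: the shaft runs along y.
- cam_lever (a joint): Turn of the lever about the shaft, rad. 0: shut, at its stop, the arm reaching from the shaft towards the robot (board -x) and rising 10 degrees. It grows as the grip swings up and over, away from the robot. 1.40: arm straight up, rail lifted highest; past that the rail sinks again; end stop 2.2. A spring pushes it back to 0 from anywhere, 1.5 to 3 N at the grip.
- cam_grip (a point): Centre of the lever's crank grip: a black cylinder 20 mm in diameter and 40 mm long that sticks out sideways, to the right (along board -y), from the end of the flat steel arm (8 mm thick) and turns freely on its pin. It is 85 mm from the shaft axis. Shut, its centre is 45 mm above the desk; upright, 116 mm. The arm is at its left end, so it can be pinched fore and aft from above.
- rail_top (a point): Middle of the top face of the clamp rail, a loose-fitting aluminium channel of 0.4 kg, 52 mm wide and 278 mm long, that can only rise and sink between its guide posts. It lies 92 mm behind the board's centre. Shut on the sheet its top is 48.9 mm above the desk; the cam lifts it 7 mm at most.
- cup_large_mid (a point): Blue glazed ink cup, open, empty, round, tapering to the foot: rim diameter 84 mm, foot 62 mm, height 38 mm, wall 3.5 mm, inside floor 7 mm above its underside. It is the widest of the three and stands on the desk to the left of the board. The point is on its axis, half-way up (19 mm above its underside); z is upright.
- cup_middle_mid (a point): Blue glazed ink cup, open, empty, round, tapering to the foot: rim diameter 66 mm, foot 48 mm, height 42 mm, wall 3.5 mm, inside floor 7 mm above its underside. It starts standing on the sheet. Nested in the largest cup its rim stands 11 mm above that cup's rim. The point is on its axis, half-way up (21 mm above its underside); z is upright.
- cup_small_mid (a point): Blue glazed ink cup, open, empty, round, tapering to the foot: rim diameter 50 mm, foot 34 mm, height 46 mm, wall 3.5 mm, inside floor 7 mm above its underside. It starts standing on the sheet. Nested in the middle cup its rim stands 11 mm above that cup's rim. The point is on its axis, half-way up (23 mm above its underside); z is upright.
- ink_jar: Bystander: closed ink jar with a brass lid, 48 mm wide, 52 mm high. Origin: centre of its underside.
- tin: Bystander: flat round dark tin, 74 mm wide, 32 mm high. Origin: centre of its underside.
- weight: Bystander: turned brass paperweight, 52 mm wide, 43 mm high. Origin: centre of its underside.
- scissors: Bystander: scissors lying flat, 170 mm long along their x, 9 mm high. Origin: at the pivot, on the desk.
- reed_pen: Bystander: reed pen lying flat, 170 mm long along its x, 10 mm thick. Origin: under its middle.
- pen_pot: Bystander: wooden pot of pens and brushes, 76 mm wide, 95 mm high, brushes up to 200 mm. Origin: centre of its underside.
- pen_rest: Bystander: flat bone-coloured pen-cutting rest, 24 mm by 110 mm (along its y), 14 mm high. Origin: centre of its underside.
- loupe: Bystander: black standing loupe, 42 mm wide, 32 mm high. Origin: centre of its underside.

How it is judged (in metres and radians):
On the way:
1. the three cups are nested on the desk, let go, and the clamp rail is still shut (horizontal distance between cup_middle_mid and cup_large_mid below 0.011 m and z of cup_middle_mid in the frame of cup_large_mid below 0.013 m and horizontal distance between cup_small_mid and cup_middle_mid below 0.011 m and z of cup_small_mid in the frame of cup_middle_mid below 0.013 m and height (world z) of cup_large_mid below 0.025 m and angle between each of cup_large_mid, cup_middle_mid, cup_small_mid's own z axis and vertical below 0.15 rad and value of joint cam_lever below 0.2 rad and contact force between the fingers and cup_large below 0.05 N and contact force between the fingers and cup_middle below 0.05 N and contact force between the fingers and cup_small below 0.05 N), for 0.2 s.
At the end, for the whole second after the job is handed in: The fingers hold the lever (over 0.5 N) within 0.18 rad of upright, the rail lifted at least 6.5 of 7 mm. The cups stand upright (0.15 rad) on the desk, middle inside largest, smallest inside middle, each seated within 4 mm of the next one's floor and centred within 11 mm (horizontal distance between cup_middle_mid and cup_large_mid below 0.011 m and z of cup_middle_mid in the frame of cup_large_mid below 0.013 m and horizontal distance between cup_small_mid and cup_middle_mid below 0.011 m and z of cup_small_mid in the frame of cup_middle_mid below 0.013 m and height (world z) of cup_large_mid below 0.025 m and angle between each of cup_large_mid, cup_middle_mid, cup_small_mid's own z axis and vertical below 0.15 rad and value of joint cam_lever between 1.22 and 1.58 rad and height (world z) of rail_top above 0.0554 m and contact force between the fingers and cam_lever above 0.5 N); the arm keeps its last pose, push and grip.
It fails at once if a bystander is pushed more than 30 mm from its place or tipped over (distance of any of ink_jar, tin, weight, scissors, reed_pen, pen_pot, pen_rest, loupe from where it was at the start of the episode above 0.03 m or angle between any of ink_jar, tin, weight, scissors, reed_pen, pen_pot, pen_rest, loupe's own z axis and vertical above 0.5 rad).
It also fails if it takes over 64 s, if anything falls off the work surface, if the arm or the gripper's body presses on something with over 40 N, if the wrist force passes 120 N, or if a joint passes its speed limit or range.

## Robot

A 6-joint arm with a two-finger parallel gripper is mounted at the origin on the work surface. World frame = base frame: x ahead of the robot, y to its left, z up, the work surface at z = 0. Lengths are in m, angles in degrees, forces in N, time in s.
With the tool pointing down it reaches from about 0.35 to 0.925 m from the base axis. Payload 6.4 kg.
Tool frame: the origin (TCP) lies at the very end of the fingers, on their centre line; the grasp point (between the pads) lies 19 mm behind it (robot.hold_point_z is the y of the grasp point in the tool frame, in m); y points along the fingers, z is the direction in which the jaws open and shut, and the axes are right-handed (so a half turn about y gives the same grasp; the last joint's range is limited). The gripper opens to 94 mm and grips with 3 to 60 N. Pads are 16 mm wide; open, the fingers measure 119 mm over their backs; the gripper's body (75 mm by 177 mm) begins 78 mm behind the grasp point.
Start: joints at [61.243, 14.043, 89.255, -0, 76.702, -9.975], TCP at [0.209, 0.615, 0.205] pointing down, gripper open.
Joint ranges: [-179.41, 179.41], [-58.25, 129.5], [7.25, 145.43], [-54.29, 234.29], [11.92, 165.04], [-157.13, 157.13]. Speed limits (degrees/s): [147.25, 147.25, 180, 180, 180, 180].

## Interface

Orientations are given as a 3x3 rotation matrix whose columns are the frame's x, y, z axes.
In Python, from station import robot gives the robot as it stands.
- The arm moves only by the tool servo_tool, never from a script. Its arguments are lists of equal length, an entry for each row: "gripper": the gripper's target within -1 to 1 (fully open at 1, half-way at 0, shut at -1); "delta_pos": the shift along the tool's x, y, z in units of 40 mm (1.0 is 40 mm), a list of three; "twist": the turn about the tool's y in units of 10 degrees (1.0 is 10 degrees). In form: {"gripper": [gripper, ...], "delta_pos": [[tx, ty, tz], ...], "twist": [twist, ...]}. A call has 1 to 8 rows; each row is the pose to reach, as a shift and turn from the pose commanded when the call began, along the tool's axes at that moment; what a row does not reach only later rows make up. A row lasts 1/8 s, in which the tool goes at most 62.5 mm and 10.7 degrees, less where a joint would pass 70% of its speed; a pose out of reach is approached as far as the arm can. A call with a gripper value outside its range is refused whole. The fingers move at their own pace and stop on an object; "force" is the grip in N (left out, the last holds). Time passes only in rows, so rows that repeat a pose let the fingers close. It gives the time, the measured TCP pose, the force and the opening at its end, in the units of the state.
- robot.get_obs(): the state, without advancing time (a new reading comes with each control period).
- robot.snapshot(name): name is "scene" or "top"; returns a dict with "image" (420x560x3 uint8, blue, green, red), "fx", "fy", "cx", "cy" (pixels), "D" ([k1, k2, p1, p2, k3] as OpenCV has them; the pictures are not rectified), "world_from_camera" (4x4, takes a point from camera to world coordinates). Camera axes: x right, y up, looking along -z (the intrinsics and any distortion apply to the point x, -y, -z); pixel columns grow to the right and rows downward; lengths in m; the calibration is good to about 2 mm. A picture is of the moment at which its call begins. There is no depth.
- robot.hand_in(): hands the job in, once; it reports no verdict.
The state is a dict: "t": time; "joint_pos": joint angles; "joint_velocities": joint speeds; "joint_torque": joint torques, N m; "position": TCP position; "tool_rot": TCP orientation; "wrist_force": force on the tool from outside, world axes, zero at the start; "ft_torque": the same for the moment, N m; "gripper_width": finger opening in m.
Only numpy, scipy, OpenCV 4.12 (cv2) and the standard library are available. Lean on these libraries where they do the work, as an engineer would, in place of code of your own. Each camera call takes 0.05 s, during which the arm holds its last target.

## Working session

There is one attempt and no reset: what is moved stays moved. The work goes in short steps, Python scripts to look and compute and a tool call to move; the robot and the scene stay as the last step left them, time stands still between calls to the robot, and variables do not carry over. Pictures are saved under pics/ and viewed, and the job is handed in when it is done.

Besides the shell and the picture viewer there is one more tool, called after "Request:" in YAML: its name, and indented under it one key for each argument. servo_tool: Moves the arm, as the interface text tells. Its arguments: {"type":"object","properties":{"gripper":{"type":"array","items":{"type":"number"}},"delta_pos":{"type":"array","items":{"type":"array","items":{"type":"number"}}},"twist":{"type":"array","items":{"type":"number"}},"force":{"type":"number"}},"required":["gripper","delta_pos","twist"]}

```bash
ls; mkdir -p pics; python3 - <<'E'
from station import robot
import cv2,json,numpy as np
o=robot.get_obs();print({k:np.round(v,4).tolist() for k,v in o.items()})
for n in("scene","top"):
    s=robot.snapshot(n);cv2.imwrite(f"pics/{n}0.png",s["image"])
    print(n,s["fx"],s["fy"],s["cx"],s["cy"],s["D"],np.round(s["world_from_camera"],4).tolist())
E
```

```text
pics
{'t': 0.0, 'joint_pos': [61.2427, 14.0837, 89.3233, -0.002, 76.7005, -9.9754], 'joint_velocities': [-0.0443, 0.019, -0.0296, -0.0156, 0.0061, -0.1747], 'joint_torque': [-0.0013, -41.583, -31.4604, 0.0683, 0.0332, -0.0001], 'position': [0.209, 0.6149, 0.2044], 'tool_rot': [[0.9468, -0.0009, 0.322], [-0.322, -0.0017, 0.9468], [-0.0003, -1.0, -0.0019]], 'wrist_force': [0.8797, -0.0535, -0.3182], 'ft_torque': [0.0425, -0.03, -0.0049], 'gripper_width': 0.0939}
scene 454.65781371708255 454.65781371708255 274.7104165321108 212.66608864634156 [-0.14123934  0.          0.          0.          0.        ] [[0.1647, -0.6504, 0.7416, 1.38], [0.9863, 0.1173, -0.1161, -0.1025], [-0.0115, 0.7505, 0.6608, 0.8164], [0.0, 0.0, 0.0, 1.0]]
top 407.5460582378495 407.5460582378495 288.023639034441 216.27709978036455 [-0.11534064  0.          0.          0.          0.        ] [[0.0281, 0.9946, -0.0996, 0.4176], [-0.9996, 0.0271, -0.0114, 0.0404], [-0.0087, 0.0999, 0.995, 1.0569], [0.0, 0.0, 0.0, 1.0]]
```

View pics/scene0.png

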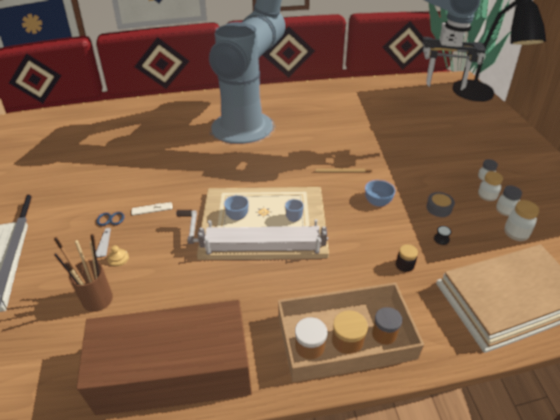

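View pics/top0.png

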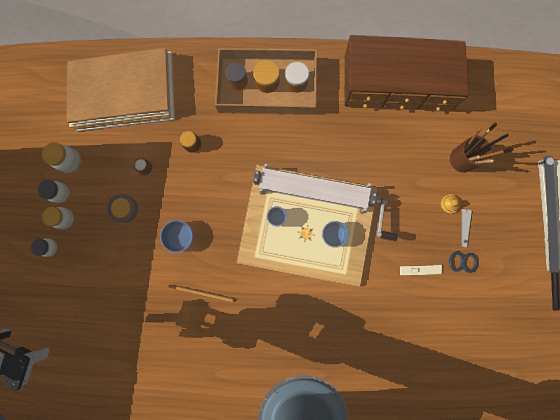

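The top view has the large cup at about (177,236), the small at (277,216), the middle at (335,234), and the lever on the board's right at about (382,215). I'll enlarge for readings.

```bash
python3 - <<'E'
import cv2
t=cv2.imread("pics/top0.png")
cv2.imwrite("pics/t_a.png",cv2.resize(t[150:300,230:420],None,fx=4,fy=4,interpolation=cv2.INTER_CUBIC))
cv2.imwrite("pics/t_b.png",cv2.resize(t[200:310,145:250],None,fx=5,fy=5,interpolation=cv2.INTER_CUBIC))
s=cv2.imread("pics/scene0.png")
cv2.imwrite("pics/s_a.png",cv2.resize(s[170:270,160:350],None,fx=4,fy=4,interpolation=cv2.INTER_CUBIC))
E
```

```text
(no output)
```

View pics/t_a.png

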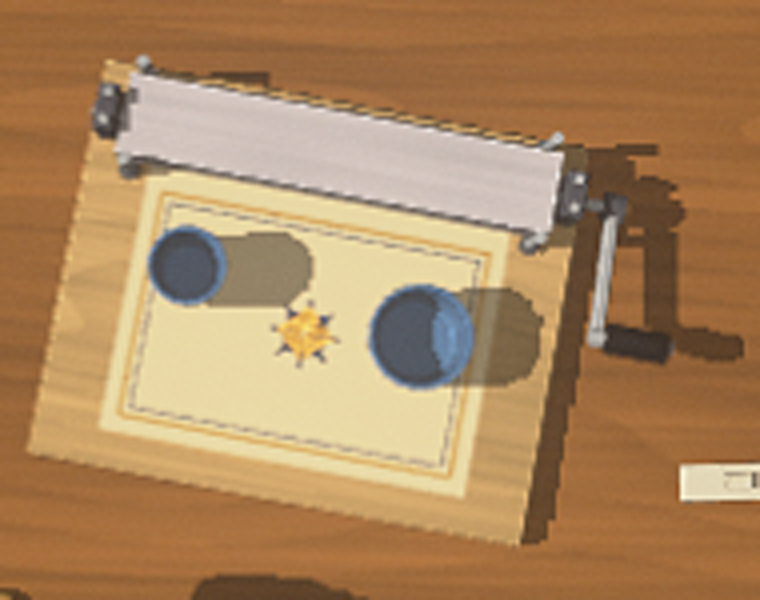

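View pics/t_b.png

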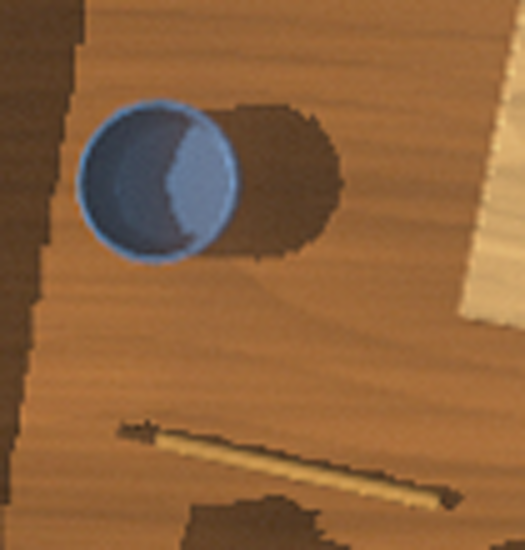

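View pics/s_a.png

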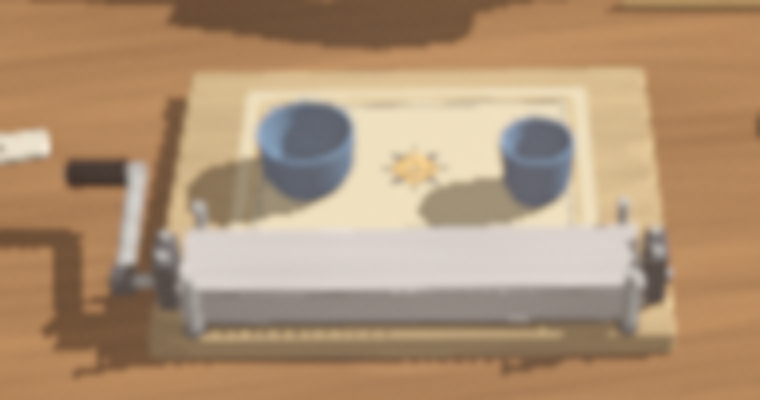

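```bash
cat > h.py <<'E'
import numpy as np,cv2
from station import robot
CAL={}
def cal(n):
    if n not in CAL: CAL[n]=robot.snapshot(n)
    return CAL[n]
def toworld(s,uv,z):
    K=np.array([[s["fx"],0,s["cx"]],[0,s["fy"],s["cy"]],[0,0,1]])
    p=cv2.undistortPoints(np.array([[uv]],float),K,np.array(s["D"]))[0,0]
    T=np.array(s["world_from_camera"]);d=T[:3,:3]@[p[0],-p[1],-1];o=T[:3,3]
    return o+d*(z-o[2])/d[2]
def crop(p,off,sc): return ((p[0]+.5)/sc-.5+off[0],(p[1]+.5)/sc-.5+off[1])
def topx(s,P):
    K=np.array([[s["fx"],0,s["cx"]],[0,s["fy"],s["cy"]],[0,0,1]])
    T=np.linalg.inv(np.array(s["world_from_camera"]));c=T[:3,:3]@P+T[:3,3]
    q=np.array([[c[0],-c[1],-c[2]]])
    return cv2.projectPoints(q,np.zeros(3),np.zeros(3),K,np.array(s["D"]))[0][0,0]
E
python3 - <<'E'
from h import *
t=cal("top");s=cal("scene")
A=lambda p:crop(p,(230,150),4);B=lambda p:crop(p,(145,200),5);S=lambda p:crop(p,(160,170),4)
def w(n,c,uv,z):
    P=toworld(c,uv,z);print(n,np.round(P,4));return P
w("small",t,A((188,265)),.0652);w("small l",t,A((148,265)),.0652);w("small r",t,A((228,265)),.0652)
w("mid",t,A((422,336)),.0612);w("mid l",t,A((370,336)),.0612);w("mid r",t,A((474,336)),.0612)
w("large",t,B((158,181)),.038);w("l",t,B((77,181)),.038);w("r",t,B((239,181)),.038)
bl=w("bl",t,A((28,453)),.018);br=w("br",t,A((521,545)),.018);tl=w("tl",t,A((105,62)),.018)
w("grip",t,A((637,344)),.045);w("ge1",t,A((605,339)),.045);w("ge2",t,A((670,347)),.045)
print("scene");w("small",s,S((537,141)),.0652);w("mid",s,S((306,131)),.0612);w("large",s,(379.5,190.5),.038)
w("grip",s,S((97,174)),.045)
sbl=w("sfr",s,S((193,72)),.018);sbr=w("sfl",s,S((645,70)),.018)
a=np.arctan2(*(br-bl)[[1,0]]);print("dep",np.linalg.norm(tl-bl),"wid",np.linalg.norm(br-bl))
x1=(tl-bl)[:2];y1=(bl-br)[:2];print(np.degrees(np.arctan2(x1[1],x1[0])),np.degrees(np.arctan2(-y1[0],y1[1])))
th=np.arctan2(-y1[0],y1[1]);ex=np.array([np.cos(th),np.sin(th)]);ey=np.array([-np.sin(th),np.cos(th)])
C=(bl[:2]+br[:2])/2+.13*ex;C2=tl[:2]-.13*ex-.16*ey;print("C",C,C2)
for c in(C,C2):
  ax=c+.092*ex-(.16+.044)*ey;g=ax-.085*np.cos(np.radians(10))*ex
  print("axis",ax,"grip",g)
E
```

```text
small [0.5171 0.0797 0.0652]
small l [0.5165 0.1042 0.0652]
small r [0.5178 0.0552 0.0652]
mid [ 0.4778 -0.0646  0.0612]
mid l [ 0.477  -0.0328  0.0612]
mid r [ 0.4786 -0.0965  0.0612]
large [0.4623 0.3335 0.038 ]
l [0.461  0.3755 0.038 ]
r [0.4636 0.2919 0.038 ]
bl [0.399  0.1797 0.018 ]
br [ 0.3495 -0.1346  0.018 ]
tl [0.6531 0.1397 0.018 ]
grip [ 0.4773 -0.2011  0.045 ]
ge1 [ 0.4799 -0.1809  0.045 ]
ge2 [ 0.4759 -0.222   0.045 ]
scene
small [0.5161 0.0826 0.0652]
mid [ 0.4751 -0.0614  0.0612]
large [0.4666 0.3336 0.038 ]
grip [ 0.4744 -0.1986  0.045 ]
sfr [ 0.3435 -0.1321  0.018 ]
sfl [0.3991 0.1849 0.018 ]
dep 0.2572959674167628 wid 0.31814559531321374
-8.934651824256202 -8.945124428074042
C [0.50265204 0.0023548 ] [0.49984403 0.00190578]
axis [ 0.56181347 -0.21346903] grip [ 0.4791229 -0.2004533]
axis [ 0.55900547 -0.21391805] grip [ 0.4763149  -0.20090232]
```

Sizes and board pose agree: depth 257 mm against 260, width 318 against 320, rim diameters within 2 mm, and the two cameras within 4 mm of each other. So the middle cup is at (0.477,-0.063), the small at (0.517,0.081), the large at (0.464,0.334), the grip at (0.477,-0.200), and the yaw is −9°. Next I go to the middle cup, keeping the current jaw heading.

Request:
servo_tool:
  gripper: [1,1,1,1,1,1,1,1]
  delta_pos:
    - [0.98,0,-1.16]
    - [1.96,0,-2.32]
    - [2.94,0,-3.48]
    - [3.92,0,-4.64]
    - [4.9,0,-5.8]
    - [5.88,0,-6.96]
    - [6.86,0,-8.12]
    - [7.84,0,-9.28]
  twist: [0,0,0,0,0,0,0,0]
  force: 20

```text
t: 1.2
position: [0.387, 0.1612, 0.2056]
tool_rot: [[0.947, 0.001, 0.322], [-0.322, 0.0, 0.947], [0.001, -1.0, 0.0]]
wrist_force: [1.7, -0.3, 0.7]
gripper_width: 0.094
```

Request:
servo_tool:
  gripper: [1,1,1,1,1,1,1,1]
  delta_pos:
    - [0.98,0,-1.16]
    - [1.96,0,-2.32]
    - [2.94,0,-3.48]
    - [3.96,0,-4.62]
    - [3.96,1,-4.62]
    - [3.96,2,-4.62]
    - [3.96,2.6,-4.62]
    - [3.96,2.6,-4.62]
  twist: [0,0,0,0,0,0,0,0]

```text
t: 2.2
position: [0.4754, -0.0624, 0.0995]
tool_rot: [[0.947, -0.004, 0.322], [-0.322, 0.002, 0.947], [-0.005, -1.0, 0.0]]
wrist_force: [0.7, 0.6, 0.8]
gripper_width: 0.094
```

```bash
python3 - <<'E'
from h import *
o=robot.get_obs();print(o["position"],o["t"])
t=cal("top");s=cal("scene")
cv2.imwrite("pics/c1.png",np.hstack([cv2.resize(t["image"][150:300,300:400],(400,600),interpolation=2),cv2.resize(s["image"][130:255,190:273],(398,600),interpolation=2)]))
E
```

```text
[ 0.47542208 -0.06237649  0.09948676] 2.2
```

View pics/c1.png

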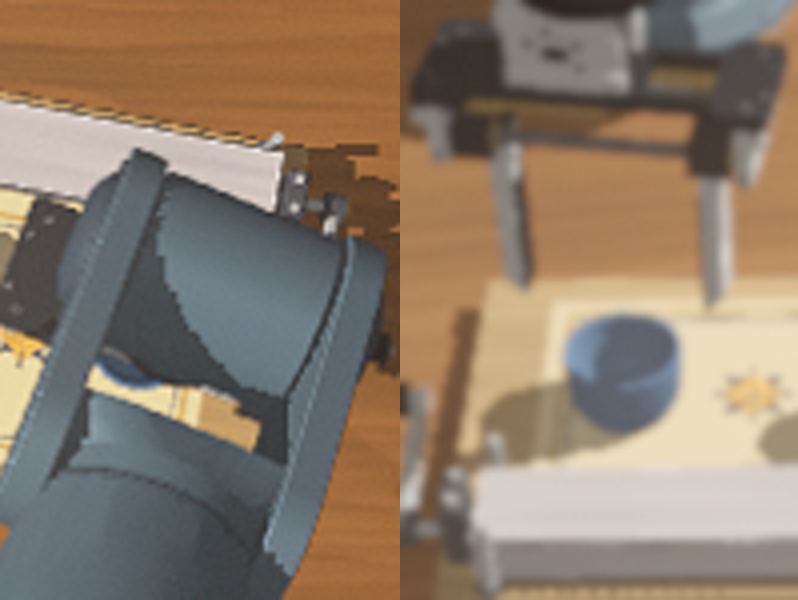

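The fingers straddle the middle cup: in the crop the tips are at about (518,290) and (713,303) with the cup between them. I lower to 52 mm so the pads overlap the rim by 9 mm, then close gently.

Request:
servo_tool:
  gripper: [1,1,1,-1,-1,-1,-1,-1]
  delta_pos:
    - [0.03,0.6,-0.02]
    - [0.03,1.18,-0.02]
    - [0.03,1.18,-0.02]
    - [0.03,1.18,-0.02]
    - [0.03,1.18,-0.02]
    - [0.03,1.18,-0.02]
    - [0.03,1.18,-0.02]
    - [0.03,1.18,-0.02]
  twist: [0,0,0,0,0,0,0,0]
  force: 15

```text
t: 3.3
position: [0.4786, -0.0644, 0.0551]
tool_rot: [[0.947, 0.001, 0.322], [-0.322, -0.001, 0.947], [0.001, -1.0, -0.0]]
wrist_force: [-0.7, 0.7, 7.0]
gripper_width: 0.0657
```

Request:
servo_tool:
  gripper: [-1,-1,-1,-1,-1]
  delta_pos:
    - [0,-0.3,0]
    - [0,-0.8,0]
    - [0,-1.5,0]
    - [0,-2,0]
    - [0,-2,0]
  twist: [0,0,0,0,0]

```text
t: 3.92
position: [0.479, -0.0645, 0.1359]
tool_rot: [[0.947, 0.003, 0.322], [-0.322, -0.001, 0.947], [0.004, -1.0, -0.0]]
wrist_force: [-0.4, -0.0, -1.5]
gripper_width: 0.0659
```

```bash
python3 - <<'E'
from h import *
o=robot.get_obs();print(o["position"],o["t"],o["gripper_width"],o["wrist_force"])
s=cal("scene")
cv2.imwrite("pics/c2.png",cv2.resize(s["image"][110:230,180:330],(750,600),interpolation=2))
E
```

```text
[ 0.4790203  -0.06445026  0.13590713] 3.925 0.06590908939126015 [-0.39758337 -0.01777429 -1.52624981]
```

View pics/c2.png

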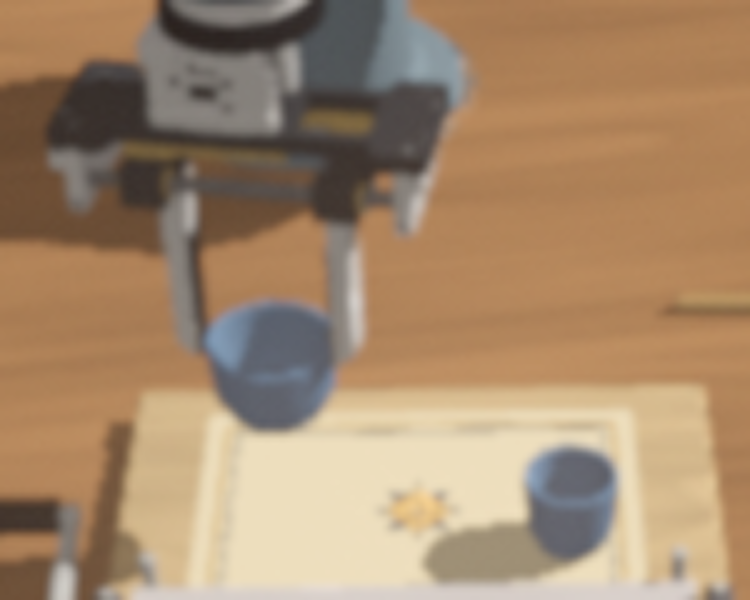

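The middle cup hangs upright between the fingers, and the small cup is untouched. I'll refine the large cup's position from an enlarged scene crop.

```bash
python3 - <<'E'
from h import *
s=cv2.imread("pics/scene0.png");t=cv2.imread("pics/top0.png")
a=cv2.resize(s[170:220,345:415],None,fx=8,fy=8,interpolation=2)
cs=cal("scene");ct=cal("top")
# overlay predicted rim/foot for candidates
def draw(img,c,P,off,sc,col):
    for r,z in((.042,.038),(.0385,.038),(.031,0.0)):
        pts=[]
        for k in np.linspace(0,2*np.pi,60):
            u=topx(c,np.array([P[0]+r*np.cos(k),P[1]+r*np.sin(k),z]));pts.append(((u-off+.5)*sc-.5))
        cv2.polylines(img,[np.int32(np.round(pts))],True,col,1)
b=cv2.resize(t[205:270,142:212],None,fx=8,fy=8,interpolation=2)
for P,col in(((.4635,.3335),(0,0,255)),):
    draw(a,cs,P,np.array([345,170]),8,col);draw(b,ct,P,np.array([142,205]),8,col)
cv2.imwrite("pics/lg_s.png",a);cv2.imwrite("pics/lg_t.png",b)
print(toworld(cs,(180+270/5,110+340/5),.142))
E
```

```text
[ 0.47772454 -0.0615092   0.142     ]
```

View pics/lg_s.png

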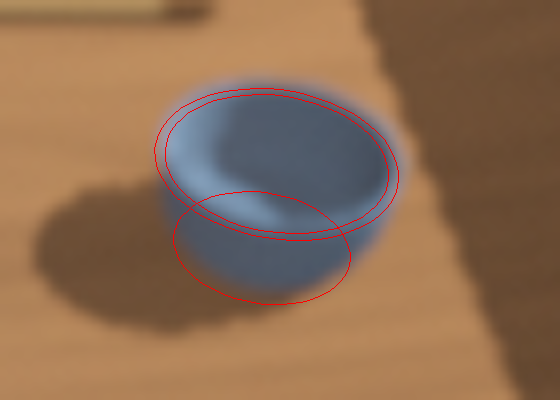

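View pics/lg_t.png

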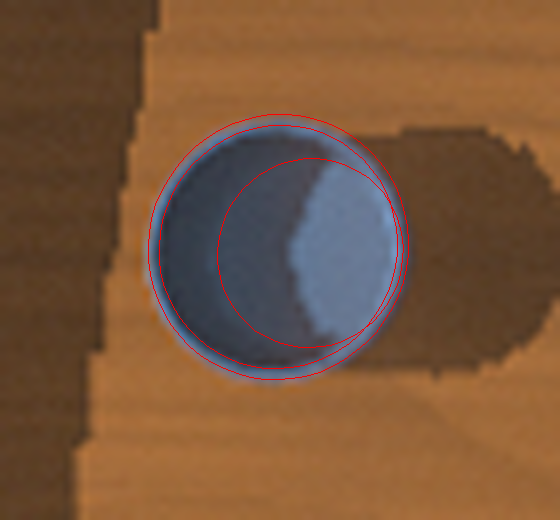

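The top-view overlay fits to about a millimetre. The scene camera is off by a consistent ~2 mm, so I trust the top view: large cup at (0.463,0.334). I'm carrying the cup over.

Request:
servo_tool:
  gripper: [-1,-1,-1,-1,-1,-1,-1,-1]
  delta_pos:
    - [-0.3,0,0.7]
    - [-0.75,0,1.9]
    - [-1.25,0,3.2]
    - [-1.75,0,4.5]
    - [-2.25,0,5.8]
    - [-2.75,0,7.1]
    - [-3.2,0,8.4]
    - [-3.58,0,9.3]
  twist: [0,0,0,0,0,0,0,0]

```text
t: 5.08
position: [0.461, 0.336, 0.1327]
tool_rot: [[0.947, -0.002, 0.321], [-0.321, -0.001, 0.947], [-0.002, -1.0, -0.002]]
wrist_force: [0.1, -0.5, -0.0]
gripper_width: 0.0658
```

Request:
servo_tool:
  gripper: [-1,-1,-1]
  delta_pos:
    - [0,0.5,0]
    - [0,1,0]
    - [0,1,0]
  twist: [0,0,0]

```text
t: 5.45
position: [0.4601, 0.332, 0.0907]
tool_rot: [[0.946, -0.006, 0.323], [-0.323, -0.003, 0.946], [-0.005, -1.0, -0.005]]
wrist_force: [0.6, 1.1, -1.4]
gripper_width: 0.066
```

```bash
python3 - <<'E'
from h import *
o=robot.get_obs();print(o["position"],o["t"],o["gripper_width"],o["wrist_force"])
s=cal("scene");t=cal("top")
cv2.imwrite("pics/c3.png",np.hstack([cv2.resize(s["image"][110:230,320:420],(400,480),interpolation=2),cv2.resize(t["image"][180:300,120:220],(400,480),interpolation=2)]))
E
```

```text
[0.46011061 0.33199132 0.09070804] 5.45 0.065956290842102 [ 0.58578274  1.10388974 -1.4223452 ]
```

View pics/c3.png

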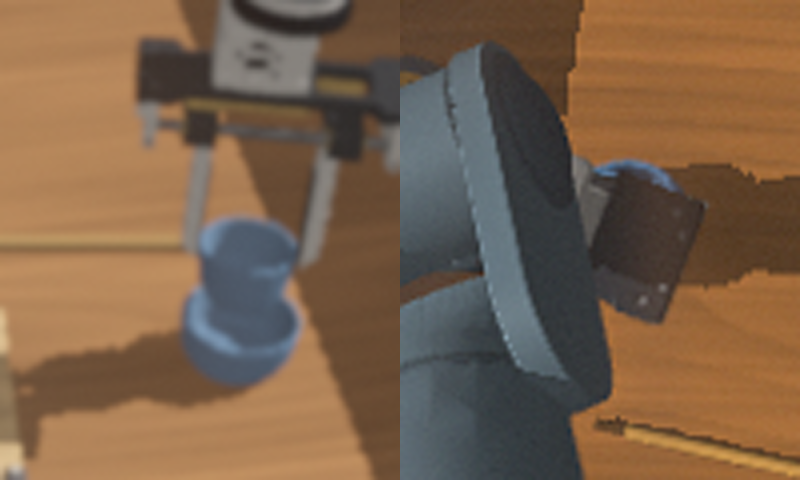

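The middle cup hangs upright above the large one. I settle for a moment first, to read a steady pose.

Request:
servo_tool:
  gripper: [-1,-1]
  delta_pos:
    - [0,0,0]
    - [0,0,0]
  twist: [0,0]

```text
t: 5.8
position: [0.4628, 0.3341, 0.0951]
tool_rot: [[0.947, 0.001, 0.322], [-0.322, 0.001, 0.947], [0.001, -1.0, 0.001]]
wrist_force: [0.2, 0.2, -0.7]
gripper_width: 0.0659
```

Request:
servo_tool:
  gripper: [-1,-1,-1,-1,-1,-1]
  delta_pos:
    - [0,0.35,0]
    - [0,0.7,0]
    - [0,1,0]
    - [0,1.23,0]
    - [0,1.23,0]
    - [0,1.23,0]
  twist: [0,0,0,0,0,0]

```text
t: 6.55
position: [0.4625, 0.3343, 0.0453]
tool_rot: [[0.947, 0.001, 0.322], [-0.322, 0.0, 0.947], [0.0, -1.0, 0.0]]
wrist_force: [-0.1, 0.1, -1.6]
gripper_width: 0.0657
```

Request:
servo_tool:
  gripper: [-1,-1,0.6,1,1,1,1,1]
  delta_pos:
    - [0,0.05,0]
    - [0,0.05,0]
    - [0,0.05,0]
    - [0,0.05,0]
    - [0,0.05,0]
    - [0,-0.6,0]
    - [0,-1.5,0]
    - [0,-1.8,0]
  twist: [0,0,0,0,0,0,0,0]

```text
t: 7.55
position: [0.4636, 0.3348, 0.1195]
tool_rot: [[0.947, 0.004, 0.322], [-0.322, 0.002, 0.947], [0.003, -1.0, 0.003]]
wrist_force: [0.2, 0.2, -0.3]
gripper_width: 0.0942
```

Request:
servo_tool:
  gripper: [1,1,1,1,1,1,1,1]
  delta_pos:
    - [0.5,0,-0.8]
    - [1.1,0,-1.9]
    - [1.8,0,-3]
    - [2.5,0,-4.2]
    - [3.0,0,-5.1]
    - [3.31,0,-5.57]
    - [3.31,0,-5.57]
    - [3.31,0,-5.57]
  twist: [0,0,0,0,0,0,0,0]

```text
t: 8.55
position: [0.5153, 0.0813, 0.1165]
tool_rot: [[0.947, -0.001, 0.322], [-0.322, 0.0, 0.947], [-0.001, -1.0, -0.0]]
wrist_force: [-0.7, -0.3, 0.3]
gripper_width: 0.0942
```

```bash
python3 - <<'E'
from h import *
o=robot.get_obs();print(o["position"],o["t"],o["gripper_width"],o["wrist_force"])
s=cal("scene");t=cal("top")
cv2.imwrite("pics/c4.png",np.hstack([cv2.resize(s["image"][110:230,240:340],(400,480),interpolation=2),cv2.resize(s["image"][160:220,350:400],(400,480),interpolation=2)]))
cv2.imwrite("pics/c4t.png",cv2.resize(t["image"][205:275,142:212],None,fx=8,fy=8,interpolation=2))
E
```

```text
[0.51527123 0.0813202  0.11648461] 8.55 0.09418314977566225 [-0.70755645 -0.34585463  0.2965889 ]
```

View pics/c4.png

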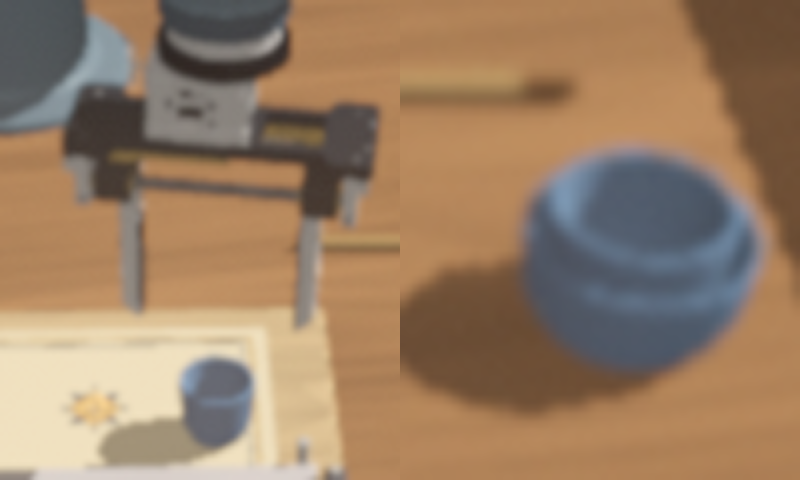

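View pics/c4t.png

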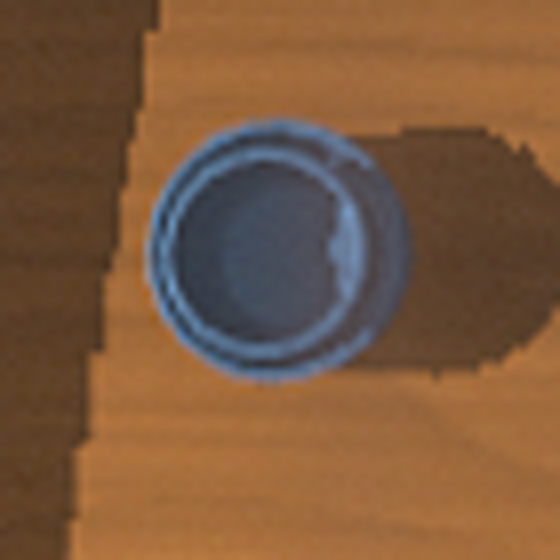

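The middle cup sits inside the large one, level in the scene view. Its rim centre is about 1.7 crop-px left of the large cup's in the top view, and I'll compute the offset. The fingers are centred over the small cup, so I grip it now.

Request:
servo_tool:
  gripper: [1,1,1,-1,-1,-1,-1,-1]
  delta_pos:
    - [0.03,0.7,0]
    - [0.03,1.46,0]
    - [0.03,1.46,0]
    - [0.03,1.46,0]
    - [0.03,1.46,0]
    - [0.03,1.46,0]
    - [0.03,1.46,0]
    - [0.03,1.46,0]
  twist: [0,0,0,0,0,0,0,0]

```text
t: 9.65
position: [0.5172, 0.0803, 0.0589]
tool_rot: [[0.947, 0.001, 0.322], [-0.322, 0.0, 0.947], [0.0, -1.0, 0.0]]
wrist_force: [0.4, -0.2, 1.0]
gripper_width: 0.0494
```

```bash
python3 - <<'E'
from h import *
t=cal("top")
C=lambda p:crop(p,(142,205),8)
print("mid",toworld(t,C((265,252)),.049),"large",toworld(t,C((279,250)),.038))
print(robot.get_obs()["wrist_force"])
E
```

```text
mid [0.46105976 0.3341563  0.049     ] large [0.46230499 0.33287831 0.038     ]
[-0.88750263  0.3419102   0.66310137]
```

Request:
servo_tool:
  gripper: [-1,-1,-1,-1,-1,-1,-1,-1]
  delta_pos:
    - [0,-0.3,0]
    - [0,-0.9,0]
    - [0,-1.5,0]
    - [-0.4,-1.7,0.8]
    - [-1.1,-1.7,1.9]
    - [-1.8,-1.7,3.1]
    - [-2.5,-1.7,4.2]
    - [-3,-1.7,5]
  twist: [0,0,0,0,0,0,0,0]

```text
t: 10.7
position: [0.467, 0.3101, 0.1273]
tool_rot: [[0.947, 0.0, 0.321], [-0.321, 0.0, 0.947], [0.0, -1.0, 0.0]]
wrist_force: [0.4, 0.1, -1.1]
gripper_width: 0.0497
```

Request:
servo_tool:
  gripper: [-1,-1,-1,-1,-1,-1]
  delta_pos:
    - [-0.3,0,0.45]
    - [-0.37,0.2,0.56]
    - [-0.37,0.5,0.56]
    - [-0.37,0.7,0.56]
    - [-0.37,0.7,0.56]
    - [-0.37,0.7,0.56]
  twist: [0,0,0,0,0,0]

```text
t: 11.45
position: [0.4613, 0.3338, 0.0988]
tool_rot: [[0.947, 0.0, 0.323], [-0.323, 0.0, 0.947], [0.0, -1.0, 0.0]]
wrist_force: [-0.8, -0.5, -0.3]
gripper_width: 0.0495
```

```bash
python3 - <<'E'
from h import *
o=robot.get_obs();print(o["position"],o["t"],o["gripper_width"],o["wrist_force"])
s=cal("scene")
cv2.imwrite("pics/c5.png",cv2.resize(s["image"][110:230,320:420],(500,600),interpolation=2))
E
```

```text
[0.4612547  0.33382368 0.09876101] 11.45 0.04954149175144276 [-0.76040663 -0.46884575 -0.31930109]
```

View pics/c5.png

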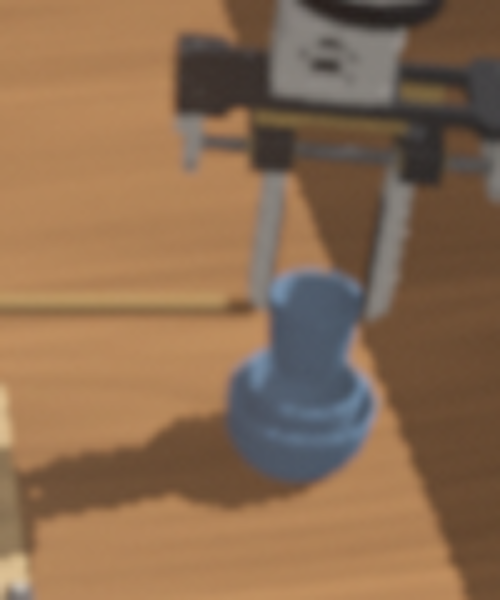

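The small cup hangs upright over the nest, so I lower it in.

Request:
servo_tool:
  gripper: [-1,-1,-1,-1,-1,-1]
  delta_pos:
    - [0,0.35,0]
    - [0,0.7,0]
    - [0,0.95,0]
    - [0,1.07,0]
    - [0,1.07,0]
    - [0,1.07,0]
  twist: [0,0,0,0,0,0]

```text
t: 12.25
position: [0.4613, 0.3344, 0.0563]
tool_rot: [[0.947, 0.001, 0.322], [-0.322, 0.0, 0.947], [0.001, -1.0, 0.001]]
wrist_force: [0.2, -0.1, -1.4]
gripper_width: 0.0492
```

Request:
servo_tool:
  gripper: [-1,-1,0.6,1,1,1,1,1]
  delta_pos:
    - [0,0.04,0]
    - [0,0.04,0]
    - [0,0.04,0]
    - [0,0.04,0]
    - [0,0.04,0]
    - [0,-0.6,0]
    - [0,-1.7,0]
    - [0,-2.8,0]
  twist: [0,0,0,0,0,0,0,0]

```text
t: 13.25
position: [0.4607, 0.3341, 0.1689]
tool_rot: [[0.947, -0.001, 0.322], [-0.322, -0.0, 0.947], [-0.0, -1.0, -0.0]]
wrist_force: [0.1, 0.2, 0.2]
gripper_width: 0.094
```

Request:
servo_tool:
  gripper: [1,1,1,1,1,1,1,1]
  delta_pos:
    - [0.44,0,-1.17]
    - [0.88,0,-2.34]
    - [1.32,0,-3.51]
    - [1.76,0,-4.68]
    - [2.2,0,-5.85]
    - [2.64,0,-7.02]
    - [3.08,0,-8.19]
    - [3.52,0,-9.36]
  twist: [0,1,2,3,4,5,6,7]

```text
t: 14.25
position: [0.4736, -0.0673, 0.1682]
tool_rot: [[0.015, 0.001, 1.0], [-1.0, -0.0, 0.015], [0.0, -1.0, 0.001]]
wrist_force: [1.5, 0.5, -0.7]
gripper_width: 0.0942
```

```bash
python3 - <<'E'
from h import *
o=robot.get_obs();print(o["position"],o["t"],o["joint_pos"],o["tool_rot"])
s=cal("scene");t=cal("top")
cv2.imwrite("pics/c6.png",np.hstack([cv2.resize(s["image"][165:215,350:400],(400,400),interpolation=2),cv2.resize(t["image"][210:260,152:202],(400,400),interpolation=2)]))
E
```

```text
[ 0.47361317 -0.06725303  0.16816468] 14.25 [-2.16997981e+01 -7.46201290e+00  1.15772422e+02  6.10343099e-03
  7.16420594e+01 -2.25830848e+01] [[ 1.53820563e-02  8.08174470e-04  9.99881363e-01]
 [-9.99881664e-01 -2.12793449e-04  1.53822329e-02]
 [ 2.25199732e-04 -9.99999651e-01  8.04805633e-04]]
```

View pics/c6.png

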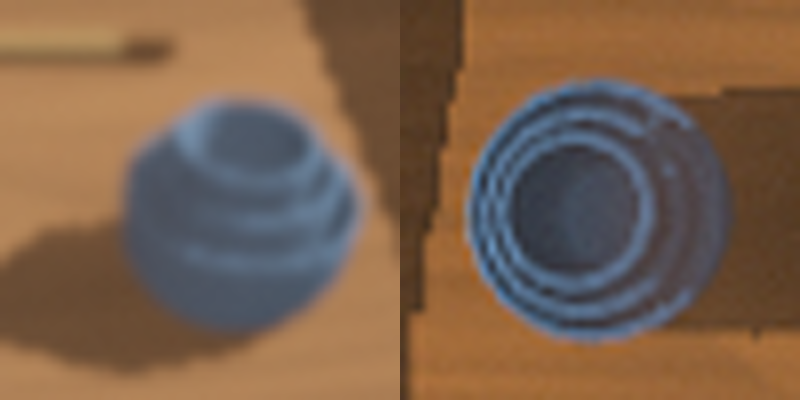

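All three are nested concentrically in both views. Next I go over the lever grip with the jaws along board x (10° more twist).

Request:
servo_tool:
  gripper: [1,1,1,1,1,1,1,1]
  delta_pos:
    - [1.1,0,0.02]
    - [2.2,0,0.03]
    - [3.0,0,0.05]
    - [3.34,0.5,0.05]
    - [3.34,1.2,0.05]
    - [3.34,1.7,0.05]
    - [3.34,1.7,0.05]
    - [3.34,1.7,0.05]
  twist: [0.3,0.7,1,1,1,1,1,1]

```text
t: 15.35
position: [0.4792, -0.1989, 0.1008]
tool_rot: [[-0.151, 0.001, 0.988], [-0.988, -0.001, -0.151], [0.0, -1.0, 0.001]]
wrist_force: [0.1, -0.4, 0.6]
gripper_width: 0.0942
```

```bash
python3 - <<'E'
from h import *
o=robot.get_obs();print(o["position"],o["t"],o["joint_pos"],np.round(o["tool_rot"],3).tolist())
s=cal("scene");t=cal("top")
print(toworld(t,crop((177,212),(152,210),8),.060))
cv2.imwrite("pics/c7.png",np.hstack([cv2.resize(s["image"][130:250,130:230],(400,480),interpolation=2),cv2.resize(t["image"][160:280,340:440],(400,480),interpolation=2)]))
E
```

```text
[ 0.47920569 -0.19889001  0.10076928] 15.35 [-3.50782272e+01  3.51621196e+00  1.12824256e+02  7.20348124e-03
  6.35877642e+01 -2.63698074e+01] [[-0.151, 0.001, 0.988], [-0.988, -0.001, -0.151], [0.0, -1.0, 0.001]]
[0.46050792 0.33347764 0.06      ]
```

View pics/c7.png

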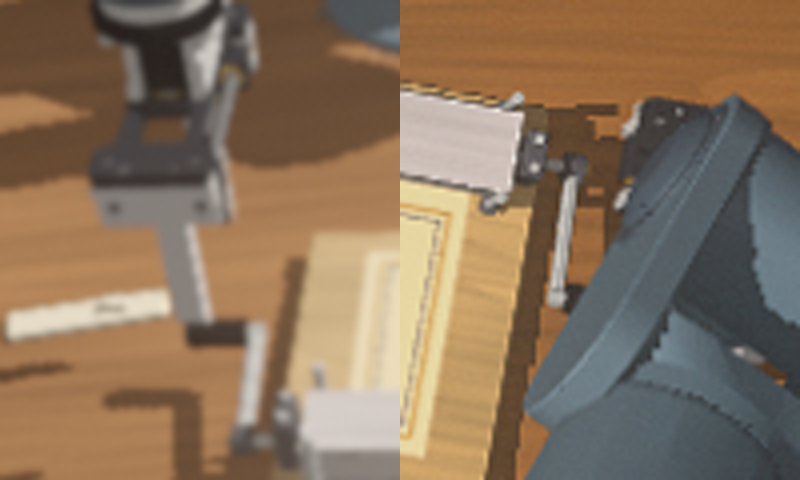

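```bash
python3 - <<'E'
from h import *
s=cal("scene")
f=lambda P:(topx(s,np.array(P))-[130,130]+.5)*4-.5
print(f([.4792,-.1989,.1008]),f([.4792,-.1989,.045]),f([.4775,-.2008,.045]))
cv2.imwrite("pics/c8.png",cv2.resize(s["image"][190:240,160:210],(600,600),interpolation=2))
E
```

```text
[204.02638661 272.13430239] [216.7067979  338.91585019] [213.72969264 337.54224459]
```

View pics/c8.png

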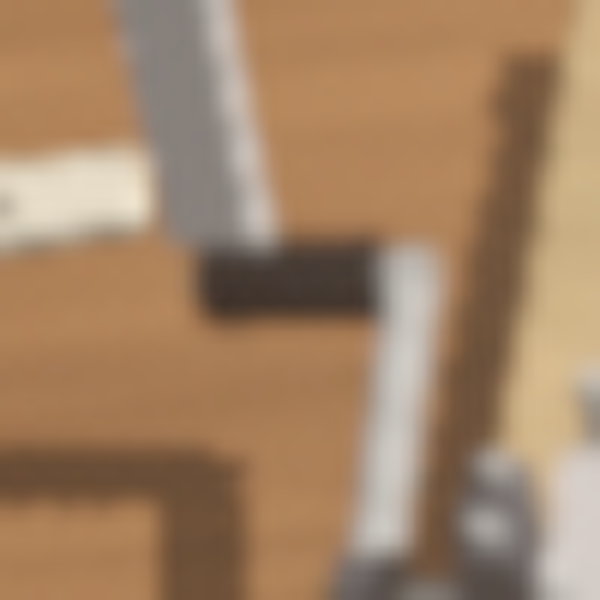

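The grip is centred at scene pixel (184,213). Allowing for that camera's bias, this confirms (0.4775,-0.2008). I descend astride it and close.

Request:
servo_tool:
  gripper: [1,1,1,1,-1,-1,-1,-1]
  delta_pos:
    - [0.05,0.7,-0.03]
    - [0.05,1.4,-0.03]
    - [0.05,1.75,-0.03]
    - [0.05,1.75,-0.03]
    - [0.05,1.75,-0.03]
    - [0.05,1.75,-0.03]
    - [0.05,1.75,-0.03]
    - [0.05,1.75,-0.03]
  twist: [0,0,0,0,0,0,0,0]
  force: 25

```text
t: 16.5
position: [0.4772, -0.201, 0.0302]
tool_rot: [[-0.153, 0.0, 0.988], [-0.988, -0.0, -0.153], [0.0, -1.0, 0.001]]
wrist_force: [0.1, -0.1, 0.2]
gripper_width: 0.0576
```

Request:
servo_tool:
  gripper: [-1,-1,-1,-1]
  delta_pos:
    - [0,0,0]
    - [0,0,0]
    - [0,0,0]
    - [0,0,0]
  twist: [0,0,0,0]

```text
t: 17.0
position: [0.4757, -0.2006, 0.0294]
tool_rot: [[-0.152, -0.004, 0.988], [-0.988, 0.001, -0.152], [-0.0, -1.0, -0.004]]
wrist_force: [-2.5, -0.7, 2.8]
gripper_width: 0.019
```

```bash
python3 - <<'E'
from h import *
o=robot.get_obs();print(o["position"],o["t"],o["gripper_width"],o["wrist_force"])
s=cal("scene")
cv2.imwrite("pics/c9.png",cv2.resize(s["image"][150:240,150:240],(600,600),interpolation=2))
E
```

```text
[ 0.47567121 -0.20062896  0.02936595] 17.0 0.018951842706859644 [-2.50416924 -0.66417377  2.7936351 ]
```

View pics/c9.png

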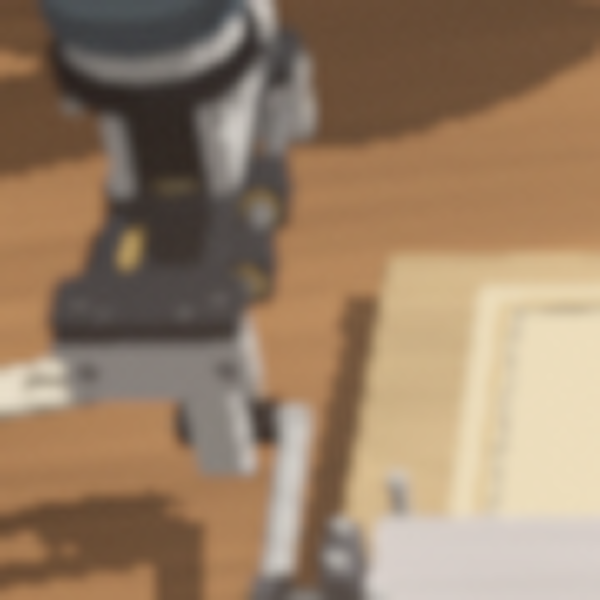

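The grip is pinched between the fingers: width 19 mm on the 20 mm cylinder, fingers at crop pixel (225,430) and clear of the arm at about (290,470). I swing it along the 85 mm arc in 5° steps, the first 40° now.

Request:
servo_tool:
  gripper: [-1,-1,-1,-1,-1,-1,-1,-1]
  delta_pos:
    - [0,-0.18,0.04]
    - [0,-0.36,0.1]
    - [0,-0.53,0.17]
    - [0,-0.69,0.25]
    - [0,-0.85,0.35]
    - [0,-1,0.46]
    - [0,-1.13,0.59]
    - [0,-1.26,0.73]
  twist: [0,0,0,0,0,0,0,0]

```text
t: 18.05
position: [0.5049, -0.2054, 0.0806]
tool_rot: [[-0.152, -0.003, 0.988], [-0.988, 0.0, -0.152], [0.0, -1.0, -0.003]]
wrist_force: [-6.4, -1.5, 0.9]
gripper_width: 0.0194
```

```bash
python3 - <<'E'
from h import *
o=robot.get_obs();print(o["position"],o["t"],o["gripper_width"],o["wrist_force"])
s=cal("scene")
cv2.imwrite("pics/c10.png",cv2.resize(s["image"][150:240,150:240],(600,600),interpolation=2))
E
```

```text
[ 0.50492791 -0.20540873  0.08058791] 18.05 0.019407910220511332 [-6.42699074 -1.45709767  0.93609755]
```

View pics/c10.png

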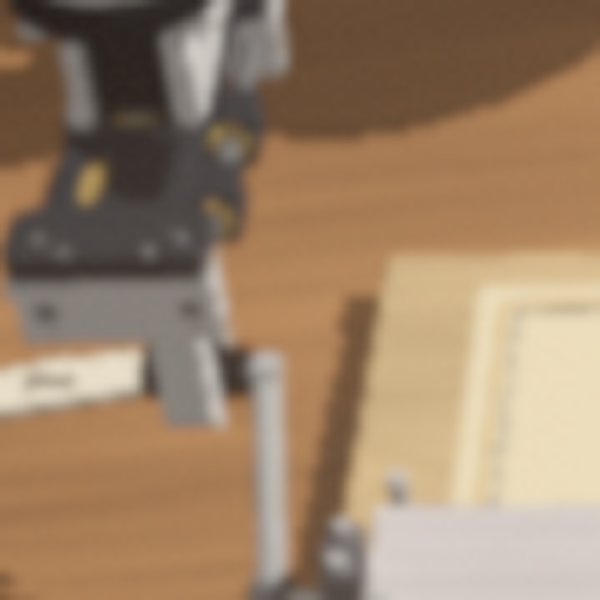

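The lever follows, grip at about (205,375) and rising. I continue to upright.

Request:
servo_tool:
  gripper: [-1,-1,-1,-1,-1,-1,-1,-1]
  delta_pos:
    - [0,-0.11,0.15]
    - [0,-0.21,0.3]
    - [0,-0.3,0.47]
    - [0,-0.37,0.64]
    - [0,-0.43,0.82]
    - [0,-0.47,1.0]
    - [0,-0.49,1.18]
    - [0,-0.5,1.37]
  twist: [0,0,0,0,0,0,0,0]

```text
t: 19.1
position: [0.5605, -0.2144, 0.1002]
tool_rot: [[-0.153, -0.0, 0.988], [-0.988, -0.001, -0.153], [0.001, -1.0, 0.0]]
wrist_force: [-4.0, -4.1, -2.0]
gripper_width: 0.0195
```

Request:
servo_tool:
  gripper: [-1,-1,-1,-1]
  delta_pos:
    - [0,0,0]
    - [0,0,0]
    - [0,0,0]
    - [0,0,0]
  twist: [0,0,0,0]

```text
t: 19.6
position: [0.5603, -0.2144, 0.1002]
tool_rot: [[-0.153, 0.0, 0.988], [-0.988, -0.001, -0.153], [0.001, -1.0, 0.001]]
wrist_force: [-4.1, -4.4, -1.5]
gripper_width: 0.019
```

```bash
python3 - <<'E'
from h import *
o=robot.get_obs();print(o["position"],o["t"],o["gripper_width"],o["wrist_force"])
s=cal("scene");t=cal("top")
# expected marks: axis & upright grip
for P in([.5605,-.2137,.031],[.5605,-.2137,.116]): print((topx(s,np.array(P))-[150,150]+.5)*600/90-.5)
cv2.imwrite("pics/c11.png",cv2.resize(s["image"][150:240,150:240],(600,600),interpolation=2))
cv2.imwrite("pics/c11f.png",s["image"])
E
```

```text
[ 0.56033335 -0.21438022  0.10021307] 19.6 0.018983913953998927 [-4.05196822 -4.39651402 -1.54653287]
[197.37363263 608.37811956]
[160.90991622 436.77014156]
```

View pics/c11.png

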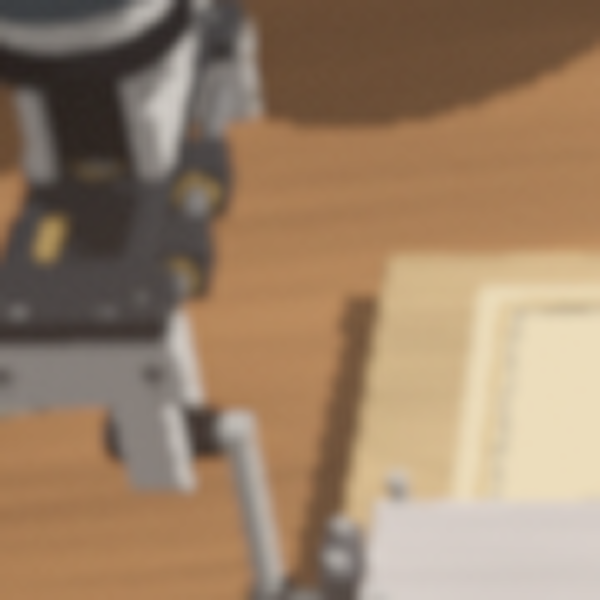

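View pics/c11f.png

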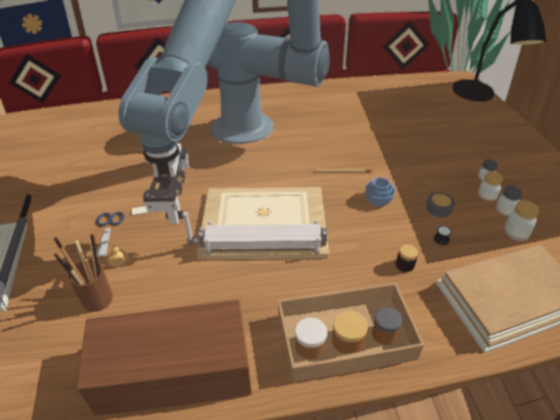

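The lever stands upright with the grip held at (165,440) in the crop, close to the predicted (161,437). The cups are nested and the bystanders are in place. I'll measure the rail lift by its image shift and check the bystanders.

```bash
python3 - <<'E'
from h import *
s=cal("scene");a=cv2.imread("pics/scene0.png");b=s["image"]
g=lambda i:cv2.cvtColor(i,cv2.COLOR_BGR2GRAY).astype(np.float32)
ex=np.array([.988,-.155]);C=np.array([.501,.002]);p=C+.066*ex
for z in(.0489,.0554,.0559):print(z,topx(s,np.array([*p,z])))
# rail front-top edge row by subpixel threshold per column
for col in(225,240,255,270,285,300):
    r=[]
    for im in(a,b):
        c=g(im)[212:250,col-3:col+4].mean(1);f=np.interp(np.arange(0,37,.1),np.arange(38),c);d=np.gradient(f);
        r.append([(f-0)[0:1]])
        r[-1]=np.round(c[5:30]).astype(int).tolist()
    # 1D shift by template match
    best=min(((np.mean((np.interp(np.arange(8,34)+0.0,np.arange(38),g(a)[212:250,col-3:col+4].mean(1))-np.interp(np.arange(8,34)-sft,np.arange(38),g(b)[212:250,col-3:col+4].mean(1)))**2),sft) for sft in np.arange(-1,6,.05)))
    print(col,best)
# bystander change: diff outside
d=cv2.absdiff(a,b).max(2);out=cv2.resize(np.hstack([d[:, :]]),None,fx=1,fy=1)
cv2.imwrite("pics/diff.png",np.clip(out.astype(int)*3,0,255).astype(np.uint8))
E
```

```text
0.0489 [261.64160237 227.11232668]
0.0554 [261.56053515 225.18360274]
0.0559 [261.55427595 225.03461687]
225 (np.float64(903.0881924711867), np.float64(1.4000000000000021))
240 (np.float64(83.738537909686), np.float64(1.0500000000000016))
255 (np.float64(16.459345783626024), np.float64(1.6000000000000023))
270 (np.float64(1301.6501641296195), np.float64(0.7500000000000016))
285 (np.float64(1174.4836378967952), np.float64(1.300000000000002))
300 (np.float64(43.20524663799086), np.float64(1.0500000000000016))
```

View pics/diff.png

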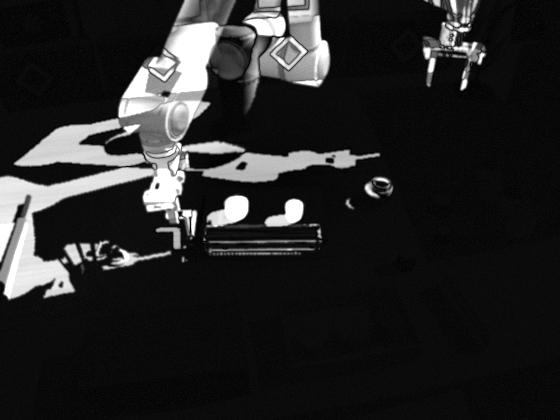

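Outside the arm, shadow, cups and rail nothing moved. That shift estimate was muddled by the background, so I'll read the rail edge directly.

```bash
python3 - <<'E'
import cv2,numpy as np
a=cv2.imread("pics/scene0.png");b=cv2.imread("pics/c11f.png")
f=lambda i:cv2.resize(i[215:265,240:262],(396,600)[:2],interpolation=cv2.INTER_CUBIC)
f=lambda i:cv2.resize(i[218:262,242:262],(273,600),interpolation=cv2.INTER_CUBIC)
cv2.imwrite("pics/rail.png",np.hstack([f(a),f(b)]))
for c in(250,255,260):
  for i in(a,b): print(c,cv2.cvtColor(i,6)[220:260,c].tolist())
E
```

```text
250 [225, 225, 225, 225, 225, 225, 223, 218, 213, 211, 210, 212, 213, 213, 212, 211, 210, 209, 210, 211, 212, 203, 174, 144, 136, 137, 138, 137, 137, 128, 112, 114, 139, 161, 155, 133, 121, 118, 113, 103]
250 [222, 222, 222, 221, 218, 213, 209, 207, 207, 208, 209, 210, 209, 208, 206, 205, 205, 206, 208, 207, 196, 170, 144, 134, 133, 134, 135, 132, 121, 96, 87, 105, 115, 122, 130, 124, 118, 116, 111, 102]
255 [225, 225, 225, 225, 225, 225, 223, 217, 213, 211, 211, 211, 213, 213, 212, 211, 210, 209, 211, 212, 212, 202, 173, 144, 137, 137, 138, 138, 137, 128, 113, 114, 137, 158, 152, 132, 120, 120, 117, 107]
255 [222, 222, 222, 221, 218, 213, 209, 207, 207, 207, 209, 209, 209, 208, 207, 206, 206, 207, 209, 207, 194, 165, 140, 134, 134, 134, 135, 133, 122, 96, 88, 105, 115, 117, 122, 120, 117, 118, 115, 105]
260 [225, 225, 225, 225, 225, 224, 221, 216, 212, 211, 210, 211, 212, 212, 212, 211, 210, 210, 211, 212, 212, 202, 177, 151, 139, 138, 138, 138, 138, 129, 113, 115, 140, 161, 151, 130, 121, 120, 118, 111]
260 [222, 222, 222, 220, 214, 210, 207, 207, 207, 207, 209, 209, 209, 208, 207, 206, 206, 208, 209, 205, 187, 158, 138, 135, 135, 135, 134, 131, 114, 89, 87, 106, 115, 118, 123, 120, 118, 118, 116, 108]
```

View pics/rail.png

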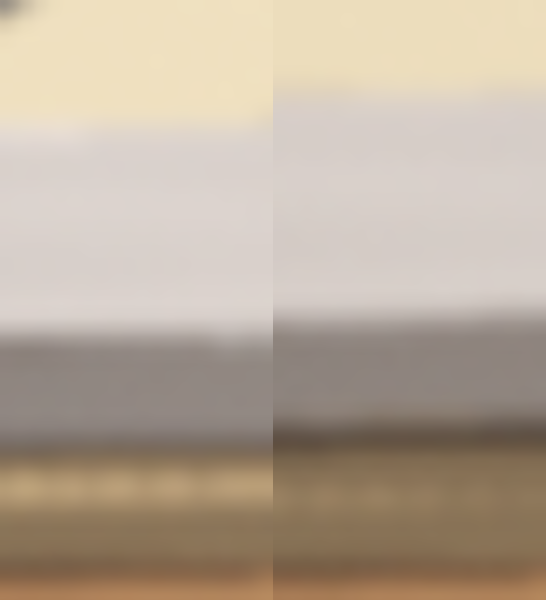

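The front edge rose about 2.3 px (≈7.7 mm) but the rear edge only 1.0–1.5 px, so the rail may be tilted or not at full lift. I'll measure along its whole length and in the top view.

```bash
cat > rail.py <<'E'
from h import *
def cross(im,c,r0,r1,hw=2):
    v=cv2.cvtColor(im,6)[r0:r1,c-hw:c+hw+1].mean(1).astype(float)
    d=-np.diff(v);w=np.clip(d,0,None);k=np.argmax(w);sl=slice(max(0,k-2),k+3)
    return r0+.5+np.sum(np.arange(len(w))[sl]*w[sl])/w[sl].sum(),d[k]
def rep(b,a=cv2.imread("pics/scene0.png")):
    ex=np.array([.988,-.155]);ey=np.array([.155,.988]);C=np.array([.501,.002]);s=cal("scene")
    out=[]
    for yb in np.arange(-.12,.13,.02):
        row=[yb]
        for xb,nm in((.066,"front"),(.118,"rear")):
            p=C+xb*ex+yb*ey;u0=topx(s,np.array([*p,.0489]));u1=topx(s,np.array([*p,.0559]))
            c=int(round(u0[0]));k=u0[1]-u1[1]
            ra,da=cross(a,c,int(u0[1])-6,int(u0[1])+6);rb,db=cross(b,c,int(u0[1])-8,int(u0[1])+5)
            row+=[c,ra-u0[1],(ra-rb)/k*7,da,db]
        out.append(row)
    print(np.round(np.array(out),2))
E
python3 - <<'E'
from rail import *
rep(cv2.imread("pics/c11f.png"))
E
```

```text
[[-1.200e-01  2.130e+02 -5.310e+00  1.130e+00  2.000e-01  1.200e+00
   2.110e+02 -7.700e-01  3.160e+00  2.900e+01  2.860e+01]
 [-1.000e-01  2.210e+02  9.700e-01  8.580e+00  2.000e+00  3.200e+00
   2.200e+02 -6.000e-01  3.070e+00  3.160e+01  2.960e+01]
 [-8.000e-02  2.290e+02 -1.000e-02  9.190e+00  5.200e+00  5.800e+00
   2.280e+02 -5.000e-01  3.670e+00  2.880e+01  3.280e+01]
 [-6.000e-02  2.370e+02 -2.100e-01  1.076e+01  5.000e+00  4.600e+00
   2.360e+02 -3.400e-01  3.700e+00  2.980e+01  3.040e+01]
 [-4.000e-02  2.450e+02  5.000e-01  1.365e+01  6.000e+00  6.200e+00
   2.450e+02 -3.300e-01  2.960e+00  3.320e+01  2.800e+01]
 [-2.000e-02  2.540e+02 -2.600e-01  7.780e+00  5.400e+00  5.000e+00
   2.530e+02 -2.100e-01  3.790e+00  2.980e+01  2.860e+01]
 [ 0.000e+00  2.620e+02 -1.080e+00  6.860e+00  5.600e+00  6.000e+00
   2.610e+02  1.100e-01  5.600e+00  2.660e+01  2.920e+01]
 [ 2.000e-02  2.700e+02 -4.490e+00 -6.330e+00  4.000e-01  5.800e+00
   2.700e+02 -3.800e-01  3.820e+00  2.880e+01  2.700e+01]
 [ 4.000e-02  2.780e+02 -4.370e+00 -5.970e+00  4.000e-01  5.400e+00
   2.780e+02 -3.800e-01  4.090e+00  2.900e+01  2.780e+01]
 [ 6.000e-02  2.860e+02  1.750e+00  1.439e+01  6.000e-01  6.000e+00
   2.870e+02 -3.700e-01  4.340e+00  2.540e+01  3.320e+01]
 [ 8.000e-02  2.940e+02 -2.000e-02  8.540e+00  5.000e+00  5.400e+00
   2.950e+02 -4.400e-01  3.110e+00  2.980e+01  2.920e+01]
 [ 1.000e-01  3.020e+02 -8.200e-01  2.150e+00  1.200e+00  2.600e+00
   3.030e+02 -3.300e-01  3.010e+00  3.580e+01  2.860e+01]
 [ 1.200e-01  3.100e+02 -4.960e+00 -1.421e+01  1.800e+00  1.400e+00
   3.120e+02 -2.400e-01  3.390e+00  2.920e+01  3.500e+01]]
```

The rear edge rose about 3.5 mm and the front about 8 mm, evenly along the length. That fits the loose rail rocking on the cam, with its top shifting towards the camera. I'll separate x-shift from lift by solving with both cameras.

```bash
python3 - <<'E'
from rail import *
t=cal("top");cv2.imwrite("pics/top1.png",t["image"]);s=cal("scene");cv2.imwrite("pics/sc1.png",s["image"])
a=cv2.imread("pics/top0.png");b=t["image"]
ex=np.array([.988,-.155]);ey=np.array([.155,.988]);C=np.array([.501,.002])
f=lambda i:cv2.resize(i[160:220,250:390],None,fx=5,fy=5,interpolation=2)
cv2.imwrite("pics/topcmp.png",np.vstack([f(a),f(b)]))
def prof(im,c,p,z):
    # sample brightness along board x through p
    L=np.arange(-.008,.0081,.0002);uv=np.array([topx(c,np.array([*(p+l*ex),z])) for l in L]).astype(np.float32)
    g=cv2.cvtColor(im,6).astype(np.float32);return L,cv2.remap(g,uv[:,0].reshape(-1,1),uv[:,1].reshape(-1,1),cv2.INTER_LINEAR).ravel()
for nm,xb in(("front",.066),("rear",.118)):
  for cn,c,i0,i1 in(("top",t,a,b),("scene",s,cv2.imread("pics/scene0.png"),s["image"])):
    Y=[y for y in np.arange(-.12,.121,.004)]
    P0=[];P1=[]
    for y in Y:
        p=C+xb*ex+y*ey;L,q=prof(i0,c,p,.0489);P0.append(q);P1.append(prof(i1,c,p,.0489)[1])
    m0=np.median(P0,0);m1=np.median(P1,0)
    print(nm,cn);print(np.round(m0[::5]).astype(int).tolist());print(np.round(m1[::5]).astype(int).tolist())
E
```

```text
front top
[216, 217, 215, 204, 182, 154, 134, 124, 134, 161, 186, 198, 200, 201, 200, 200, 199]
[214, 215, 215, 209, 194, 172, 149, 134, 123, 118, 123, 144, 169, 187, 192, 193, 193]
front scene
[215, 218, 217, 216, 216, 216, 216, 216, 215, 214, 213, 212, 211, 211, 210, 211, 210]
[212, 210, 209, 208, 208, 207, 207, 207, 206, 206, 206, 207, 207, 207, 207, 207, 208]
rear top
[197, 198, 200, 200, 201, 204, 205, 191, 166, 142, 128, 144, 144, 127, 108, 106, 112]
[187, 188, 189, 190, 191, 192, 193, 194, 196, 190, 167, 141, 120, 105, 99, 100, 108]
rear scene
[211, 209, 207, 203, 196, 190, 181, 173, 163, 155, 148, 144, 141, 138, 137, 136, 136]
[192, 186, 178, 169, 161, 154, 147, 142, 138, 136, 135, 134, 133, 133, 133, 133, 133]
```

View pics/topcmp.png

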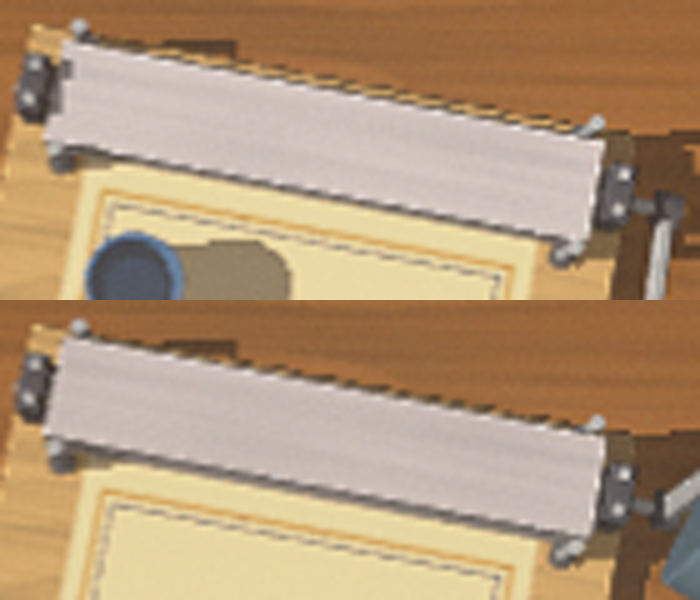

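Two-camera solve: rear edge dz≈5.0 mm, and front ≈9–10 mm with its profile cut off. I'll extend the range with the saved pictures to pin down the middle's lift.

```bash
python3 - <<'E'
from h import *
t=cal("top");s=cal("scene");A={n:(c,cv2.imread(f"pics/{f0}.png"),cv2.imread(f"pics/{f1}.png")) for n,c,f0,f1 in(("top",t,"top0","top1"),("scene",s,"scene0","sc1"))}
ex=np.array([.988,-.155]);ey=np.array([.155,.988]);C=np.array([.501,.002])
L=np.arange(-.016,.0101,.0002)
def edge(n,k,xb,Y,lo,hi,sign):
    c=A[n][0];g=cv2.cvtColor(A[n][k],6).astype(np.float32);P=[]
    for y in Y:
        uv=np.array([topx(c,np.array([*(C+(xb+l)*ex+y*ey),.0489])) for l in L],np.float32)
        P.append(cv2.remap(g,uv[:,:1],uv[:,1:],1).ravel())
    m=np.median(P,0);d=sign*np.gradient(cv2.GaussianBlur(m.reshape(-1,1),(1,1),0).ravel());d=np.clip(d,0,None)
    d[(L<lo)|(L>hi)]=0;i=np.argmax(np.convolve(d,np.ones(15),"same"));w=d.copy();w[:max(0,i-15)]=0;w[i+16:]=0
    return 1e3*np.sum(L*w)/w.sum()
for seg in((-.115,-.04),(-.035,.035),(.04,.06),(.105,.12),(-.05,.06)):
    Y=np.arange(seg[0],seg[1],.003);r={}
    for nm,xb in(("front",.066),("rear",.118)):
        st=edge("top",1,xb,Y,-.006,.008,1 if nm=="front" else -1)
        e1=edge("top",2,xb,Y,-.006,.008,1 if nm=="front" else -1)
        s0=edge("scene",1,xb,Y,-.006,.007,-1);s1=edge("scene",2,xb,Y,-.0155,.0,-1)
        P=np.array([*(C+xb*ex+np.mean(Y)*ey),.0489]);k=[]
        for c in(t,s):
            o=np.array(c["world_from_camera"])[:3,3];k.append(((P-o)[:2]@ex)/(o[2]-P[2]))
        dx,dz=np.linalg.solve([[1,k[0]],[1,k[1]]],[e1-st,s1-s0])
        r[nm]=np.round([st,e1,s0,s1,dx,dz],2).tolist()
    print(seg,r,"mid lift",(r["front"][-1]+r["rear"][-1])/2)
E
```

```text
(-0.115, -0.04) {'front': [0.64, 3.06, -1.37, -13.86, 0.55, 12.23], 'rear': [-0.42, 2.35, -0.33, -4.17, 1.64, 5.49]} mid lift 8.86
(-0.035, 0.035) {'front': [1.01, 3.39, -4.03, -11.14, 1.19, 7.79], 'rear': [-0.14, 2.66, -1.69, -5.36, 1.7, 5.38]} mid lift 6.585
(0.04, 0.06) {'front': [1.31, 3.76, nan, -8.44, nan, nan], 'rear': [0.32, 2.95, -0.91, -4.6, 1.56, 5.26]} mid lift nan
(0.105, 0.12) {'front': [2.05, 3.62, -4.04, -4.29, 1.34, 1.49], 'rear': [1.04, 3.36, -0.1, -3.23, 1.39, 4.53]} mid lift 3.0100000000000002
(-0.05, 0.06) {'front': [1.12, 3.49, -4.05, -11.08, 1.19, 7.71], 'rear': [-0.11, 2.7, -1.5, -5.38, 1.67, 5.55]} mid lift 6.63<stdin>:12: RuntimeWarning: invalid value encountered in scalar divide
```

The middle's lift comes to 6.6–7 mm with about ±0.5 mm image noise, and the threshold is 6.5. The cam itself is flat near the top. I'll rock the lever slightly past upright and back, which may let the rail settle, then re-measure.

Request:
servo_tool:
  gripper: [-1,-1,-1,-1,-1,-1]
  delta_pos:
    - [0,0,0.1]
    - [0,0.02,0.2]
    - [0,0.02,0.2]
    - [0,0,0.1]
    - [0,0,0]
    - [0,0,0]
  twist: [0,0,0,0,0,0]

```text
t: 20.75
position: [0.56, -0.2143, 0.1002]
tool_rot: [[-0.153, 0.0, 0.988], [-0.988, -0.001, -0.153], [0.001, -1.0, 0.0]]
wrist_force: [-3.0, -4.8, -1.7]
gripper_width: 0.0193
```

```bash
cat > lift.py <<'E'
from h import *
import sys
t=cal("top");s=cal("scene");n=sys.argv[1]
cv2.imwrite(f"pics/top{n}.png",t["image"]);cv2.imwrite(f"pics/sc{n}.png",s["image"])
o=robot.get_obs();print(o["position"],o["t"],o["gripper_width"],o["wrist_force"])
ex=np.array([.988,-.155]);ey=np.array([.155,.988]);C=np.array([.501,.002]);L=np.arange(-.016,.0101,.0002)
def edge(c,im,xb,Y,lo,hi,sign):
    g=cv2.cvtColor(im,6).astype(np.float32);P=[]
    for y in Y:
        uv=np.array([topx(c,np.array([*(C+(xb+l)*ex+y*ey),.0489])) for l in L],np.float32)
        P.append(cv2.remap(g,uv[:,:1],uv[:,1:],1).ravel())
    m=np.median(P,0);d=np.clip(sign*np.gradient(m),0,None)
    d[(L<lo)|(L>hi)]=0;i=np.argmax(np.convolve(d,np.ones(15),"same"));d[:max(0,i-15)]=0;d[i+16:]=0
    return 1e3*np.sum(L*d)/d.sum()
t0=cv2.imread("pics/top0.png");s0=cv2.imread("pics/scene0.png")
for seg in((-.035,.035),(-.05,.06)):
    Y=np.arange(*seg,.003)
    for nm,xb,sg in(("front",.066,1),("rear",.118,-1)):
        a=edge(t,t["image"],xb,Y,-.006,.008,sg)-edge(t,t0,xb,Y,-.006,.008,sg)
        b=edge(s,s["image"],xb,Y,-.0155,0,-1)-edge(s,s0,xb,Y,-.006,.007,-1)
        P=np.array([*(C+xb*ex+np.mean(Y)*ey),.0489]);k=[]
        for c in(t,s):
            q=np.array(c["world_from_camera"])[:3,3];k.append(((P-q)[:2]@ex)/(q[2]-P[2]))
        print(seg,nm,np.round(np.linalg.solve([[1,k[0]],[1,k[1]]],[a,b]),2))
E
python3 lift.py 2
```

```text
[ 0.56005017 -0.21437343  0.10019212] 20.85 0.018954952432140924 [-2.827092   -4.70884448 -1.01858204]
(-0.035, 0.035) front [-0.11  2.04]
(-0.035, 0.035) rear [-1.11  8.55]
(-0.05, 0.06) front [-0.19  2.31]
(-0.05, 0.06) rear [-1.2   9.18]
```

The rail rocked the other way: rear high, front low. I'll look at the picture.

```bash
python3 - <<'E'
import cv2,numpy as np
f=lambda i:cv2.resize(i[205:262,190:335],None,fx=5,fy=3.4,interpolation=2)
cv2.imwrite("pics/railcmp.png",np.vstack([f(cv2.imread(f"pics/{n}.png")) for n in("scene0","sc1","sc2")]))
E
```

```text
(no output)
```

View pics/railcmp.png

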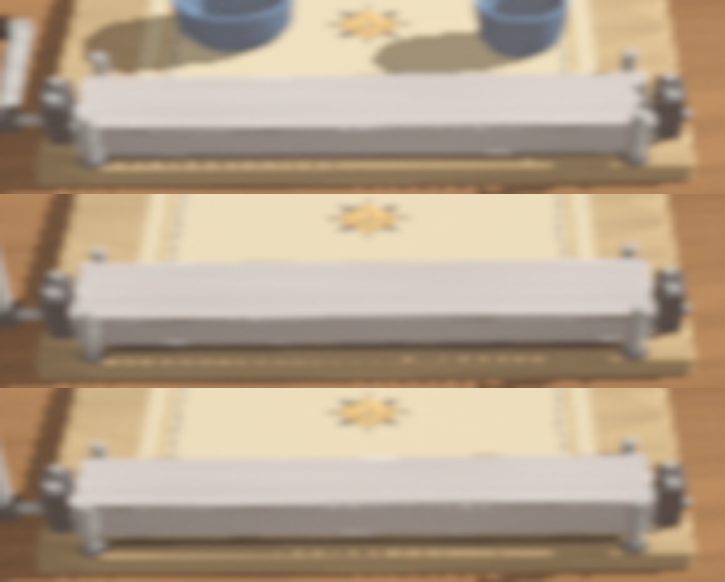

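The rail follows the lever by friction, rocking between stops. I'll nudge forward in small steps to leave it roughly level, well within ±0.18 rad.

Request:
servo_tool:
  gripper: [-1,-1,-1]
  delta_pos:
    - [0,0,0.05]
    - [0,0,0.05]
    - [0,0,0.05]
  twist: [0,0,0]

```text
t: 21.22
position: [0.5621, -0.2147, 0.1002]
tool_rot: [[-0.153, 0.0, 0.988], [-0.988, -0.001, -0.153], [0.001, -1.0, 0.0]]
wrist_force: [-2.1, -4.8, -0.9]
gripper_width: 0.0194
```

```bash
python3 lift.py 3
```

```text
[ 0.5621302  -0.21469492  0.10015045] 21.325 0.019103994636539834 [-2.71741684 -4.32892113 -0.58484297]
(-0.035, 0.035) front [0.4 2.7]
(-0.035, 0.035) rear [-0.16  7.14]
(-0.05, 0.06) front [0.35 2.31]
(-0.05, 0.06) rear [-0.42  8.95]
```

The front-edge grey contrast is too weak: its shut baseline read −4 mm when it should be about +1. I'll use the colour difference R−B instead, since the sheet is yellow and the rail grey.

```bash
cat > lift2.py <<'E'
from h import *
t=cal("top");s=cal("scene")
ex=np.array([.988,-.155]);ey=np.array([.155,.988]);C=np.array([.501,.002]);L=np.arange(-.018,.0101,.0002)
def prof(c,im,xb,Y,mode):
    g=im[:,:,2].astype(np.float32)-im[:,:,0] if mode=="rb" else cv2.cvtColor(im,6).astype(np.float32);P=[]
    for y in Y:
        uv=np.array([topx(c,np.array([*(C+(xb+l)*ex+y*ey),.0489])) for l in L],np.float32)
        P.append(cv2.remap(g,uv[:,:1],uv[:,1:],1).ravel())
    return np.median(P,0)
Y=np.arange(-.035,.037,.003)
def half(m):  # first crossing of mid level of a falling edge
    lo,hi=np.percentile(m,5),np.percentile(m,95);i=np.argmax(m<(lo+hi)/2);return L[i]*1e3
def scene(im):
    f=prof(s,im,.066,Y,"rb");r=prof(s,im,.118,Y,"g");return half(f),half(r),f,r
E
python3 - <<'E'
from lift2 import *
for n in("scene0","sc1","sc2","sc3"):
    a,b,f,r=scene(cv2.imread(f"pics/{n}.png"));print(n,a,b,np.round(f[::7]).astype(int).tolist())
for n in("top0","top1","top2","top3"):
    im=cv2.imread(f"pics/{n}.png")
    print(n,np.round(prof(t,im,.066,Y,"g")[::5]).astype(int).tolist(),np.round(prof(t,im,.118,Y,"g")[::5]).astype(int).tolist())
E
```

```text
scene0 -2.2000000000000943 -0.8000000000001027 [47, 47, 47, 47, 47, 47, 47, 47, 45, 41, 38, 32, 26, 22, 18, 16, 15, 14, 14, 14, 14]
sc1 -9.800000000000049 -5.200000000000076 [48, 46, 45, 42, 39, 35, 30, 25, 21, 18, 16, 15, 15, 15, 15, 15, 15, 15, 15, 15, 14]
sc2 -8.400000000000057 -11.20000000000004 [49, 48, 48, 46, 44, 41, 36, 31, 26, 22, 18, 17, 16, 15, 15, 15, 15, 15, 15, 15, 15]
sc3 -8.400000000000057 -9.800000000000049 [48, 48, 48, 46, 44, 40, 36, 30, 26, 22, 18, 17, 16, 15, 15, 15, 15, 15, 15, 15, 15]
top0 [190, 201, 209, 214, 215, 216, 216, 215, 215, 216, 217, 218, 215, 205, 188, 160, 135, 131, 140, 165, 186, 197, 198, 201, 201, 200, 199, 199, 198] [196, 196, 195, 195, 196, 195, 195, 196, 196, 196, 197, 198, 200, 201, 202, 204, 204, 185, 162, 138, 130, 142, 147, 133, 116, 112, 117, 120, 122]
top1 [188, 199, 208, 212, 214, 214, 214, 214, 213, 214, 214, 215, 216, 211, 199, 177, 153, 137, 125, 121, 127, 147, 171, 186, 192, 193, 192, 192, 191] [190, 189, 189, 188, 187, 187, 187, 187, 187, 187, 188, 188, 189, 189, 191, 193, 194, 195, 196, 186, 164, 140, 115, 103, 99, 106, 112, 119, 121]
top2 [189, 199, 207, 212, 213, 214, 214, 213, 213, 213, 213, 214, 215, 216, 213, 199, 177, 161, 162, 176, 193, 199, 201, 203, 202, 201, 201, 200, 199] [199, 198, 197, 197, 198, 198, 197, 198, 198, 198, 199, 200, 201, 203, 204, 205, 207, 199, 182, 151, 128, 125, 130, 121, 113, 109, 116, 119, 120]
top3 [189, 199, 207, 212, 213, 214, 214, 213, 213, 213, 213, 214, 215, 216, 212, 200, 177, 150, 145, 153, 176, 193, 198, 201, 201, 200, 200, 200, 199] [198, 197, 196, 196, 196, 196, 197, 196, 196, 196, 197, 198, 199, 200, 202, 203, 204, 205, 193, 168, 144, 124, 123, 116, 107, 107, 115, 119, 121]
```

With proper contrast, all three states agree. Mid-rail lift is 7.2, 7.4 and 7.3 mm (nominal 7), and only the tilt changes. It is now about 3°, and the lever is within about 0.03 rad of upright. One last check of the nest before handing in.

```bash
python3 - <<'E'
import cv2,numpy as np
s=cv2.imread("pics/sc3.png");t=cv2.imread("pics/top3.png")
cv2.imwrite("pics/fin.png",np.hstack([cv2.resize(s[150:250,140:240],(400,400),interpolation=2),cv2.resize(t[210:260,152:202],(400,400),interpolation=2)]))
E
```

```text
(no output)
```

View pics/fin.png

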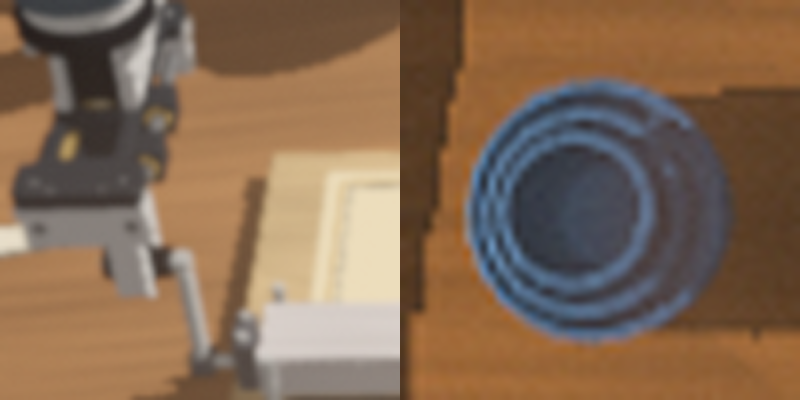

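The lever is upright and its grip held at (135,265) in the crop. The three cups are nested concentrically around (577,212). I'm handing in.

```bash
python3 - <<'E'
from station import robot
o=robot.get_obs();print(o["t"],o["position"],o["gripper_width"],o["wrist_force"])
print(robot.hand_in())
E
```

```text
21.425 [ 0.56210176 -0.21468402  0.10013084] 0.01953899993209023 [-3.19482106 -5.71236694 -0.90656353]
the job is handed in; nothing more can be done
None
```

I nested the middle cup in the largest and the smallest in the middle one. Then I swung the cam lever upright and handed the job in at about 21.4 s, still pinching the grip. No verdict was reported.

- **Cups:** measured in the top view, the rim centres lie within about 2 mm of each other, and the cups look level in both cameras.
- **Lever:** it is held at a finger opening of 19.5 mm on the 20 mm grip. From the tool position it is roughly 0.03 rad from upright.
- **Rail:** the two-camera estimate puts the lift at its middle at about 7.3 mm (nominal 7), with roughly ±0.5 mm of image noise. The rail is not level: it rocks with the lever and stood tilted about 3° when I handed in.
- **Other things on the desk:** comparing scene pictures from the start and with the lever up, none of them had moved.

**Checks that disagreed:** my first lift readings gave only 5–6.6 mm. The grey contrast at the rail's front edge was too weak and the shut-position baseline came out wrong. Measuring by colour difference gave 7.2–7.4 mm in all three lever positions I tried. The scene camera also read about 2 mm off from the top camera, so I relied on the top view.

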